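# Push a control housing home in the squaring jig

## Task

Square up the grey control housing in the jig on the repair bench: push it along the plywood until its long far side is flush against the back rail, and push the sliding jaw to the left so that it shoves the housing along the rail, fully home against the end stop, and stays closed up against it. Only push with the fingertips or the outside of the fingers: do not lift or tip the housing, and leave everything else on the jig and bench where it is.

Things in the scene. Friction and masses are not known exactly. Their poses are not given: they have to be found in the camera images.
- jig: Squaring jig fixed to the bench: plywood base 250 x 340 x 10 mm, two aluminium strips rising 24 mm above it (back rail, end stop) and a sliding steel jaw. Origin at bench level; base spans x -130..120, y -170..170 mm. x points away from the robot (yaw -0.4 to 0.2 rad), y left. Rail: whole far edge, near face at x = 100 mm. End stop: on the left, x -70..100 mm, inner face at y = 120 mm.
- corner (a point): The inner corner where the rail's near face and the end stop's inner face meet, at the plywood's top (jig frame 100, 120, 10 mm). Axes as the jig's.
- housing: Loose grey sheet-metal box, 95 (x) x 110 (y) x 36 mm high, 0.4 to 0.8 kg; black terminal strip 8 mm tall on its top. Origin: centre of its underside, on the plywood. Starts short of the rail, turned up to 0.3 rad. Slides freely (a push of 2 to 10 N). Home: its 110 mm far side (+x) on the rail, its left side (+y) on the end stop, origin 47.5 mm in -x and 55 mm in -y from the corner.
- jaw (a joint): Sliding jaw's travel in m along jig +y, towards the end stop: 0 is open, its face at jig y = -130 mm; at 0.140 its face touches the right side of a housing that is home; limit 0.150. Starts at 0 to 0.035. About 3 N of friction; it stays where it is left (no spring, no lock).
- jaw_face (a point): Middle of the jaw's face that looks to the end stop, 16 mm above the plywood. The jaw is a plain steel bar, 80 mm along jig x (x 10..90 mm) by 25 mm along jig y, its top 33.5 mm above the plywood. Axes as the jig's.
- jaw_back (a point): Middle of the jaw's outer (right) face, where it is pushed to the left, 25 mm in jig -y from jaw_face.
- capacitor: Bystander, to be left alone: bare metal capacitor can, 32 mm diameter, 54 mm tall, standing on the jig base's near right corner. Origin at its underside's centre.
- coil: Bystander, to be left alone: small transformer coil, 40 x 36 x 30 mm, on the jig base's near left corner. Origin at its underside's centre.
- cup: Bystander, to be left alone: open plastic cup, 72 mm across, 85 mm tall, on the bench beside the jig. Origin at its underside's centre.
- jar: Bystander, to be left alone: glass jar, 60 mm across, 70 mm tall, on the bench beside the jig. Origin at its underside's centre.
- reel: Bystander, to be left alone: steel reel, 60 mm across, 30 mm tall, on the bench beside the jig. Origin at its underside's centre.
- oiler: Bystander, to be left alone: small bottle, 36 mm across, 75 mm tall, on the bench beside the jig. Origin at its underside's centre.
Things that resemble listed ones, but are neither listed nor needed, are in the scene too. Of the things like the housing, leave any that is yellow; of the rest the larger one is meant.

How it is judged:
By the outcome, as a careful person would: the job done as asked, in the order asked, and still so for the second after the job is handed in, with the robot touching nothing.
It also fails if it takes over 51 s, if anything falls off the work surface, if the arm or the gripper's body presses on something with over 40 N, if the wrist force passes 120 N, or if a joint passes its speed limit or range.

## Robot

A 6-joint arm with a two-finger parallel gripper is mounted at the origin on the work surface. World frame = base frame: x ahead of the robot, y to its left, z up, the work surface at z = 0. Lengths are in m, angles in rad, forces in N, time in s.
With the tool pointing down it reaches from about 0.35 to 0.8 m from the base axis. Payload 7.3 kg.
Tool frame: the origin (TCP) lies between the finger pads; the fingertips stand 25 mm ahead of it and the grasp point (between the pads) lies 6 mm ahead of it (r.tip_extent is the distance from the TCP to the fingertips, in m); z points along the fingers, y is the direction in which the jaws open and shut (so a half turn about z gives the same grasp; the last joint's range is limited). The gripper opens to 85 mm and grips with 20 to 120 N. Pads are 22 mm wide; open, the fingers measure 114 mm over their backs; the gripper's body (76 mm by 85 mm) begins 54 mm behind the grasp point. The pads swing forward as they close: fully open they stand 13 mm farther back than shut.
Start: joints at [-1.481, 0.342, 1.524, -0, 1.275, -0.146], TCP at [0.123, -0.51, 0.256] pointing down, gripper open.
Joint ranges: [-2.53, 2.53], [-0.77, 2.02], [0.04, 2.7], [-1, 4.14], [0.28, 2.66], [-3.11, 3.11]. Speed limits (rad/s): [2.57, 2.57, 3.14, 3.14, 3.14, 3.14].

## Interface

Orientations are given as a unit quaternion [x, y, z, w].
In Python, from workcell import r, command_gripper, optics gives the robot as it stands. The module is installed in compiled form; this text tells all that it offers. Calls block until the motion is done:
- r.reach(position, orientation): joint-space move of the TCP to a pose.
- r.move_straight(position, orientation=None, speed=0.15, max_force=None): straight line of the TCP; orientation=None keeps the orientation; speed is the mean speed in m/s. With max_force (N) it stops when the force on the tool has changed by that much, and returns True; else False.
- r.movej(angles): joint-space move.
- command_gripper(opening, force=None): finger opening in m; force is the grip in N (None keeps the last); returns when the fingers have stopped.
- r.hold(seconds).
- r.solve_ik(position, orientation): joint angles nearest the present ones, or None.
- r.read_state(): the state.
- optics.get_image(name): name is "scene" or "top" or "wrist"; returns (picture, depth): 384x512x3 uint8, red, green, blue; 384x512 float32, m along the optical axis (not along the pixel's ray), 0 where there is no reading.
- optics.camera_model(name): a dict with "K" (3x3 intrinsics, pixels), "R" (3x3) and "t" (3): a world point X has camera coordinates R X + t; the wrist camera has in their place "tool_from_camera" (4x4, takes a point from camera to tool coordinates, whose origin is the TCP and whose axes are the flange's). Camera axes: x right, y down, z forward; pixel columns grow to the right and rows downward; lengths in m; the calibration is good to about 2 mm. The wrist camera is an equidistant fisheye: a pixel r from the principal point sees the ray r / f radians off the axis. A picture is of the moment at which its call begins: read the wrist's pose just before it. camera_model takes no time and is no camera call.
A pose or a line that the arm cannot do raises r.PlanningError and nothing moves.
- r.finish_job(): hands the job in, once; it reports no verdict.
The state is a dict: "time_s": time; "joint_positions": joint angles; "dq": joint speeds; "tau": joint torques, N m; "eef_pos": TCP position; "eef_rot": TCP orientation; "contact_force": force on the tool from outside, world axes, zero at the start; "torque": the same for the moment, N m; "grip_width": finger opening in m.
Only numpy, scipy, OpenCV 4.12 (cv2) and the standard library are available. Lean on these libraries where they do the work, as an engineer would, in place of code of your own. Each camera call takes 0.05 s, during which the arm holds its last target.

## Working session

There is one attempt and no reset: what is moved stays moved. The work goes in short steps, each a Python script; the robot and the scene stay as the last script left them, time stands still between calls to the robot, and variables do not carry over. Pictures are saved under pics/ and viewed, and the job is handed in when it is done.

```bash
mkdir -p pics; python3 - <<'E'
from workcell import r,optics
import cv2,numpy as np
for n in ["scene","top"]:
    im,d=optics.get_image(n); np.savez(f"{n}0.npz",im=im,d=d,**optics.camera_model(n))
    cv2.imwrite(f"pics/{n}0.png",cv2.resize(im[:,:,::-1],(800,600),interpolation=cv2.INTER_CUBIC))
    print(n,optics.camera_model(n))
s=r.read_state();print(s)
E
```

```text
scene {'K': array([[388.38962128,   0.        , 253.52232278],
       [  0.        , 388.38962128, 195.85681562],
       [  0.        ,   0.        ,   1.        ]]), 'R': array([[ 0.71386838,  0.70023285, -0.00811731],
       [ 0.46731654, -0.48498547, -0.73919168],
       [-0.52154308,  0.52389221, -0.67344619]]), 't': array([-0.3521859 , -0.17995858,  1.33302139])}
top {'K': array([[488.27051595,   0.        , 260.71905902],
       [  0.        , 488.27051595, 198.08580366],
       [  0.        ,   0.        ,   1.        ]]), 'R': array([[ 2.45902846e-02, -9.99697289e-01,  8.04899776e-04],
       [-9.97175783e-01, -2.45853982e-02, -7.09648863e-02],
       [ 7.09631933e-02,  9.42420188e-04, -9.97478490e-01]]), 't': array([-0.00261229,  0.47722601,  1.184764  ])}
{'time_s': 0.1, 'joint_positions': array([-1.48100961e+00,  3.42615062e-01,  1.52490350e+00, -3.07091962e-05,
        1.27538513e+00, -1.45979910e-01]), 'dq': array([-0.00048191, -0.00273219, -0.00288195, -0.00037155,  0.00061725,
       -0.00076262]), 'tau': array([ 2.98767023e-03, -4.34446657e+01, -2.46490180e+01, -1.47248716e-04,
        4.71355190e-03,  2.83235016e-05]), 'eef_pos': array([ 0.12262912, -0.51015508,  0.25572142]), 'eef_rot': array([ 9.93059065e-01,  1.17614899e-01,  3.73463193e-06, -6.55670975e-04]), 'contact_force': array([-0.58853657, -0.465637  ,  0.25949845]), 'torque': array([-0.02107908,  0.02756749, -0.01838903]), 'grip_width': 0.08534228471098702}
```

View pics/top0.png

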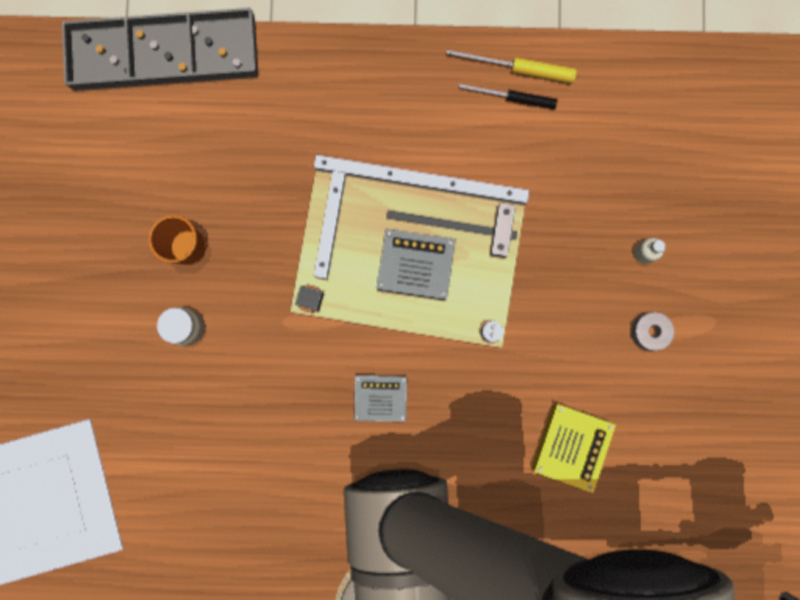

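View pics/scene0.png

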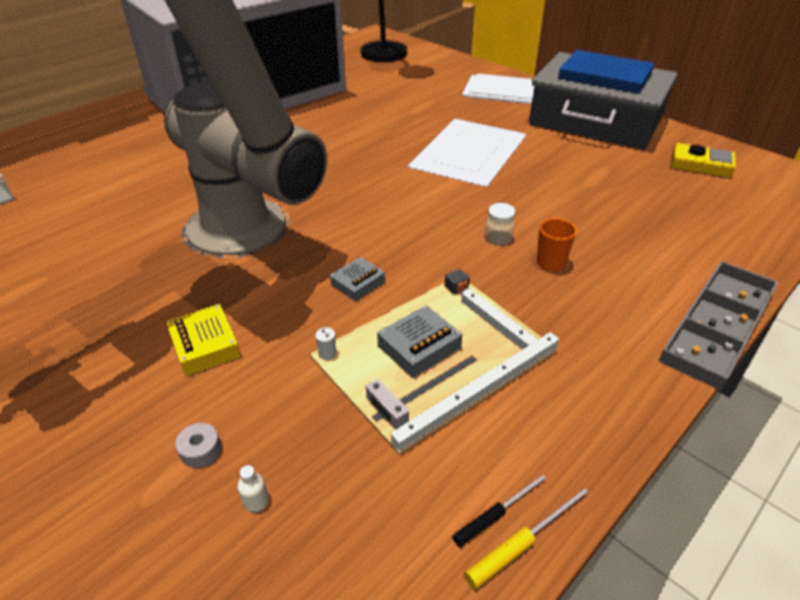

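The top picture shows three housing-like boxes: a grey one on the plywood (417,264), a smaller grey one on the bench (381,398) and a yellow one (574,447). Yellow is excluded, and the larger grey one is the one on the jig, so that is the housing. I'll confirm it in an enlarged crop.

```bash
python3 - <<'E'
import cv2,numpy as np
z=np.load("top0.npz");im=z["im"][90:280,180:350]
cv2.imwrite("pics/topc.png",cv2.resize(im[:,:,::-1],None,fx=3.1,fy=3.1,interpolation=cv2.INTER_CUBIC))
E
```

```text
(no output)
```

View pics/topc.png

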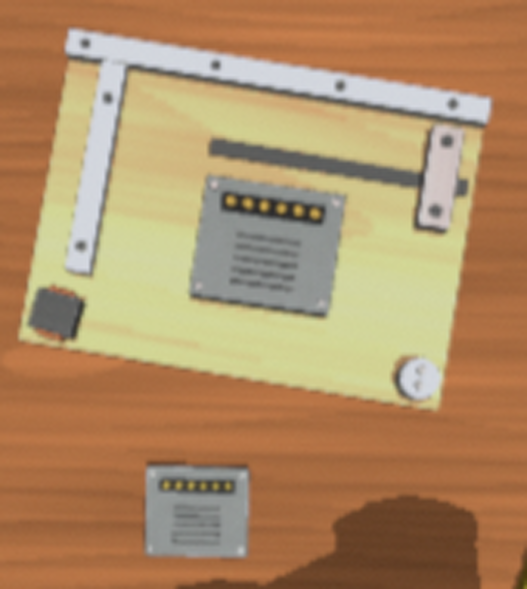

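The crop confirms it. The on-jig housing has corners at about (207,176), (346,195), (326,317) and (190,297), clearly larger than the bench one. The jaw is at (440,178). Next I'll convert these to positions.

```bash
cat > h.py <<'E'
import numpy as np,cv2
def bp(K,R,t,u,v,z):
    d=R.T@np.linalg.inv(K)@np.array([u,v,1.]);c=-R.T@t
    return c+d*(z-c[2])/d[2]
E
python3 - <<'E'
from h import *
z=np.load("top0.npz");K,R,t=z["K"],z["R"],z["t"]
f=lambda p,h:bp(K,R,t,(p[0]+.5)/3.1-.5+180,(p[1]+.5)/3.1-.5+90,h)[:2]
railN=[f(p,.034) for p in[(67,57),(488,124)]]; railF=[f(p,.034) for p in[(70,28),(491,98)]]
base=[f(p,.010) for p in[(20,340),(438,410)]]
stop=[f(p,.034) for p in[(127,65),(90,273)]]
H=np.array([f(p,.046) for p in[(207,176),(346,195),(326,317),(190,297)]])
J=np.array([f(p,.0435) for p in[(433,124),(463,127),(447,231),(416,225)]])
a=lambda P:np.arctan2(*( (P[0]-P[1])[[1,0]]))-np.pi/2
print("yaws",a(railN),a(railF),a(base), a(stop)+np.pi/2)
th=np.mean([a(railN),a(railF),a(base)])
Rj=np.array([[np.cos(th),-np.sin(th)],[np.sin(th),np.cos(th)]])
# jig origin from base/rail extents
o=[]
for P,x in((railN,.1),(railF,.12),(base,-.13)):
    for q,y in zip(P,(.17,-.17)): o.append(q-Rj@[x,y]);print("o",o[-1])
o=np.mean(o,0)
toj=lambda P:(np.array(P)-o)@Rj
print("o",o,th);print("stop",toj(stop));print("H",toj(H),toj(H).mean(0));print("J",toj(J))
for i in range(4):print(np.linalg.norm(H[i]-H[(i+1)%4]))
d=H[0]-H[1];print("hyaw",np.arctan2(d[1],d[0])-np.pi/2); d=H[3]-H[2];print("hyaw",np.arctan2(d[1],d[0])-np.pi/2)
print("cap",toj([f((419,378),.064)]),"coil",toj([f((57,312),.04)]))
b=lambda u,v,h:bp(K,R,t,u*.64,v*.64,h)
print("small",b(381,398,.03),"cup",b(178,240,.085),"oiler",b(655,247,.075),"reel",b(653,331,.03))
E
```

```text
yaws -0.13528122013717603 -0.14252381877790787 -0.1413833347066613 -0.1431473406696233
o [0.57145044 0.00624413]
o [0.57327382 0.00842642]
o [0.57508524 0.00742568]
o [0.57436838 0.00911878]
o [0.57503863 0.00719034]
o [0.57478157 0.00937486]
o [0.57399968 0.00796337] -0.13972945787391508
stop [[ 0.09915816  0.11991947]
 [-0.06899101  0.12049418]]
H [[ 0.01983451  0.04195018]
 [ 0.02282144 -0.0674702 ]
 [-0.07397437 -0.06736991]
 [-0.07587392  0.03925386]] [-0.02679809 -0.01340902]
J [[ 0.0899049  -0.12592583]
 [ 0.09140409 -0.14950448]
 [ 0.00817059 -0.14982281]
 [ 0.00887114 -0.12522235]]
0.10946114309716545
0.09679586544757338
0.1066406823847206
0.09574640639814365
hyaw -0.11243848416931979
hyaw -0.12191589489061205
cap [[-0.11002383 -0.14403765]] coil [[-0.10388341  0.13989891]]
small [0.33817135 0.04649449 0.03      ] cup [0.56800429 0.35445938 0.085     ] oiler [ 0.57669792 -0.36191693  0.075     ] reel [ 0.45213442 -0.37360559  0.03      ]
```

```bash
cat >> h.py <<'E'
th=-0.1397;o=np.array([0.574,0.008])
Rj=np.array([[np.cos(th),-np.sin(th)],[np.sin(th),np.cos(th)]])
def W(x,y,ztip,ext):
    p=o+Rj@[x,y];return [p[0],p[1],ztip+ext]
def Q(a): a=th+a;return [np.cos(a/2),np.sin(a/2),0,0]
E
python3 - <<'E'
from h import *
from workcell import r,command_gripper,optics
e=r.tip_extent;print(e)
q=Q(0)
for a in (np.pi/2,-np.pi/2): print(a,r.solve_ik(W(.05,-.19,.02,e),Q(a)),r.solve_ik(W(.05,-.02,.02,e),Q(a)))
r.reach(W(-.11,-.0135,.13,e),q)
command_gripper(.05)
st=r.read_state()
im,d=optics.get_image("wrist");cv2.imwrite("pics/w1.png",im[:,:,::-1])
print(st["time_s"],st["eef_pos"],st["joint_positions"],st["grip_width"],st["contact_force"])
E
```

```text
0.025
1.5707963267948966 [-4.26106151e-01  7.43208643e-01  1.46082546e+00 -4.44089210e-16
  9.37558550e-01 -2.86406151e-01] [-1.53562927e-01  7.36454316e-01  1.47588927e+00 -4.44089210e-16
  9.29249071e-01 -1.38629274e-02]
-1.5707963267948966 [-4.26106151e-01  7.43208643e-01  1.46082546e+00 -4.44089210e-16
  9.37558550e-01  2.85518650e+00] None
2.7917 [0.46318783 0.00980869 0.15500367] [-1.44477603e-01  3.47284922e-01  1.83281636e+00 -2.45478240e-05
  9.61529578e-01  1.56625937e+00] 0.05003719722531636 [-0.07594817  0.31528332  0.31927313]
```

View pics/w1.png

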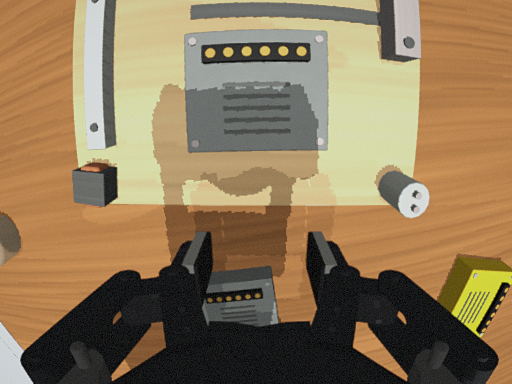

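The wrist picture shows the housing at (256,90), square ahead of the two open fingers at (195,265) and (320,265). The coil (95,185) and the capacitor (405,190) are clear of the path. Next I'll lower the fingers and push.

```bash
python3 - <<'E'
from h import *
from workcell import r,command_gripper,optics
e=r.tip_extent;q=Q(0)
def rep(n):
    s=r.read_state();p=Rj.T@(s["eef_pos"][:2]-o);print(n,round(s["time_s"],2),p,s["eef_pos"][2],s["contact_force"])
r.move_straight(W(-.11,-.0135,.02,e),q,speed=.12);rep("down")
print(r.move_straight(W(-.092,-.0135,.02,e),q,speed=.06,max_force=15));rep("near")
print(r.move_straight(W(-.02,-.0135,.02,e),q,speed=.05,max_force=22));rep("push")
E
```

```text
down 3.91 [-0.10955452 -0.01348523] 0.045508684517032306 [-0.05587054 -0.28425906 -0.35274161]
False
near 4.36 [-0.09176133 -0.01350431] 0.04505547426673275 [-0.58228086  0.42246111 -0.2071196 ]
False
push 5.95 [-0.02204864 -0.01340269] 0.04464584178131362 [-7.18861392  1.59685744  4.91051383]
```

```bash
python3 - <<'E'
from h import *
from workcell import r,command_gripper,optics
e=r.tip_extent;q=Q(0)
def rep(n):
    s=r.read_state();p=Rj.T@(s["eef_pos"][:2]-o);print(n,round(s["time_s"],2),p,s["eef_pos"][2],s["contact_force"])
print(r.move_straight(W(.006,-.0135,.02,e),q,speed=.03,max_force=14));rep("push")
im,d=optics.get_image("wrist");cv2.imwrite("pics/w2.png",im[:,:,::-1])
E
```

```text
True
push 6.58 [-0.00551236 -0.0132504 ] 0.044027682207329555 [0.00648249 0.83398133 0.02294272]
```

View pics/w2.png

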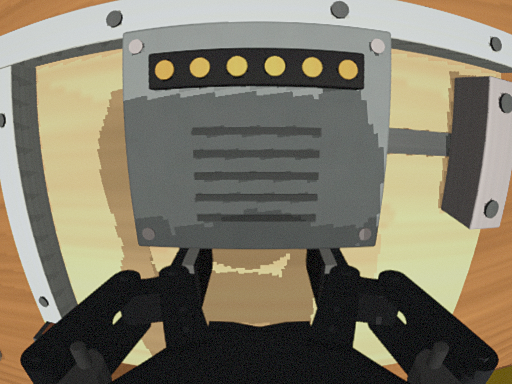

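The wrist picture shows the housing's far side at the rail, with its top edge (130–390, 30) over the rail line. The push stopped on force at the predicted spot. Next is the jaw.

```bash
python3 - <<'E'
from h import *
from workcell import r,command_gripper,optics
e=r.tip_extent;q=Q(0);q2=Q(np.pi/2)
def rep(n):
    s=r.read_state();p=Rj.T@(s["eef_pos"][:2]-o);print(n,round(s["time_s"],2),p,s["eef_pos"][2],s["contact_force"],s["grip_width"])
r.move_straight(W(-.03,-.0135,.02,e),q,speed=.1)
r.move_straight(W(-.03,-.0135,.12,e),q,speed=.2);rep("up")
r.reach(W(.05,-.195,.12,e),q2)
command_gripper(.03);rep("above jaw")
im,d=optics.get_image("wrist");cv2.imwrite("pics/w3.png",im[:,:,::-1])
im,d=optics.get_image("top");np.savez("top1.npz",im=im)
cv2.imwrite("pics/top1.png",cv2.resize(im[90:280,180:350,::-1],None,fx=3.1,fy=3.1,interpolation=cv2.INTER_CUBIC))
E
```

```text
up 7.67 [-0.03023687 -0.01353335] 0.14425176199134054 [-0.0769939   0.03542739  0.20361142] 0.05015599301213167
above jaw 9.64 [ 0.05000082 -0.19477678] 0.14508847832329505 [ 0.71261546 -0.55223694 -0.05627981] 0.029802420733872705
```

View pics/w3.png

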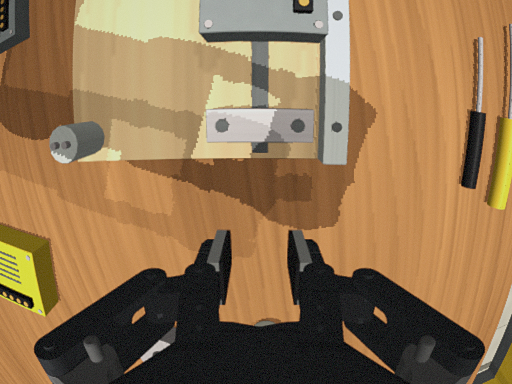

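View pics/top1.png

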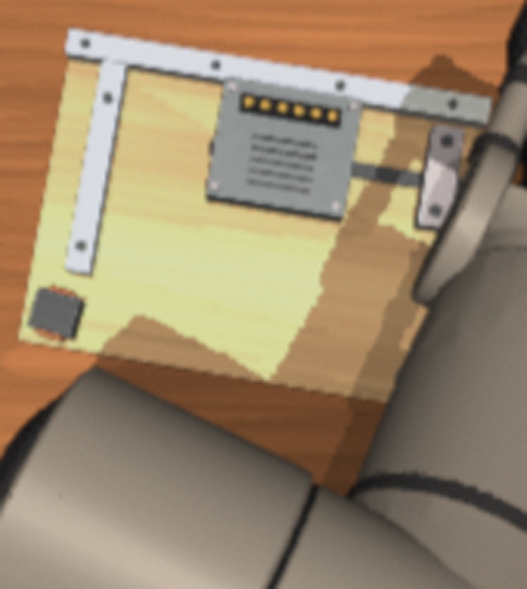

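Both pictures show the housing flush on the rail (top view corners 222,85 and 358,103). The jaw (440,178) is still open, and the fingers stand square behind it. Next I'll push the jaw.

```bash
python3 - <<'E'
from h import *
from workcell import r,command_gripper,optics
e=r.tip_extent;q2=Q(np.pi/2)
def rep(n):
    s=r.read_state();p=Rj.T@(s["eef_pos"][:2]-o);print(n,round(s["time_s"],2),p,s["eef_pos"][2],Rj.T@s["contact_force"][:2],s["contact_force"][2])
r.move_straight(W(.05,-.195,.02,e),q2,speed=.12);rep("down")
print(r.move_straight(W(.05,-.09,.02,e),q2,speed=.06,max_force=20));rep("push1")
print(r.move_straight(W(.05,-.04,.02,e),q2,speed=.04,max_force=22));rep("push2")
im,d=optics.get_image("wrist");cv2.imwrite("pics/w4.png",im[:,:,::-1])
E
```

```text
down 10.72 [ 0.05056314 -0.19514407] 0.04581468560680493 [ 0.6428436  -0.23039024] 0.6111098070996344
False
push1 12.62 [ 0.05012732 -0.09090308] 0.044999828078172883 [ 1.46305389 -7.40316965] -0.6241832623405259
False
push2 14.03 [ 0.05028172 -0.04085164] 0.04502947688445944 [ 1.55156515 -7.70277324] -1.449219801819013
```

View pics/w4.png

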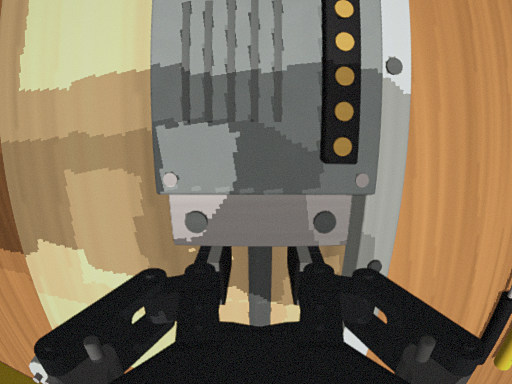

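The wrist picture shows the jaw flush on the housing's right side (155–380, 195), and the housing still along the rail at x≈380. I'll push on until it stops.

```bash
python3 - <<'E'
from h import *
from workcell import r,command_gripper,optics
e=r.tip_extent;q2=Q(np.pi/2)
def rep(n):
    s=r.read_state();p=Rj.T@(s["eef_pos"][:2]-o);print(n,round(s["time_s"],2),p,s["eef_pos"][2],Rj.T@s["contact_force"][:2],s["contact_force"][2])
print(r.move_straight(W(.05,-.012,.02,e),q2,speed=.025,max_force=16));rep("push3")
r.move_straight(W(.05,-.06,.02,e),q2,speed=.08)
r.move_straight(W(.05,-.06,.12,e),q2,speed=.2);rep("up")
st=r.read_state()
r.reach(W(-.13,-.0135+.0,.16,e),Q(0)) if 0 else r.reach(W(-.03,-.25,.16,e),q2);rep("away")
im,d=optics.get_image("top");np.savez("top2.npz",im=im)
cv2.imwrite("pics/top2.png",cv2.resize(im[90:280,180:350,::-1],None,fx=3.1,fy=3.1,interpolation=cv2.INTER_CUBIC))
im,d=optics.get_image("scene")
cv2.imwrite("pics/sc2.png",cv2.resize(im[160:300,190:380,::-1],None,fx=4,fy=4,interpolation=cv2.INTER_CUBIC))
E
```

```text
True
push3 14.85 [ 0.05018131 -0.02346796] 0.04472633009638523 [ 0.18126601 -2.14869404] 2.380230409306628
up 16.1 [ 0.04937116 -0.05964994] 0.1441295268429655 [ 0.01927466 -0.43365621] 0.08702588367591557
away 16.95 [-0.02991314 -0.24914667] 0.1841226267671815 [-0.33951181 -0.72858957] -0.23714411320443504
```

View pics/top2.png

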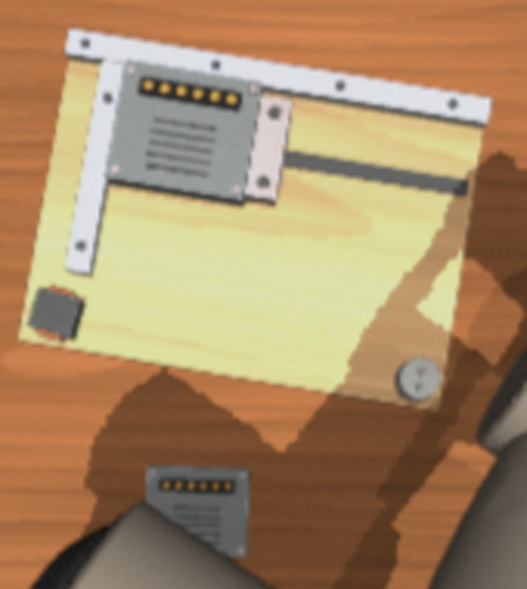

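View pics/sc2.png

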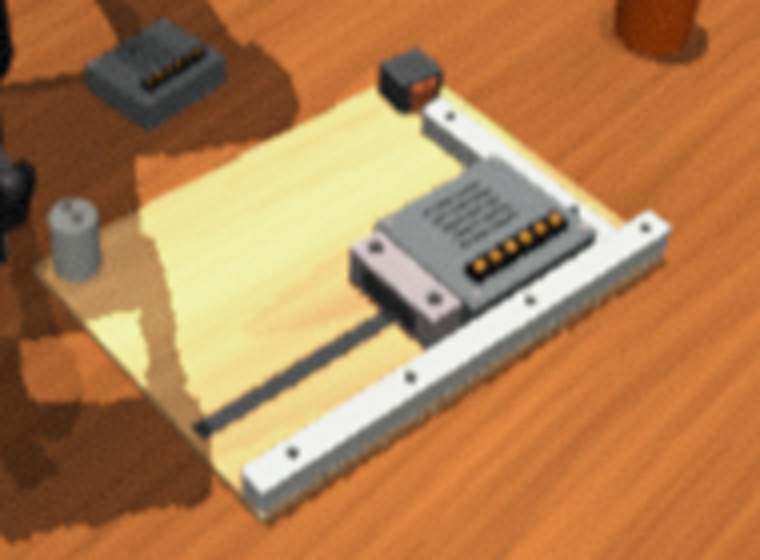

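Both views show the housing in the corner with the jaw closed on it: stop seam at x≈115, rail seam at y≈65–90 in the top crop. The bystanders haven't moved. I'll check the seams closely with the wrist camera.

```bash
python3 - <<'E'
from h import *
from workcell import r,optics
e=r.tip_extent
r.reach(W(-.03,.06,.10,e),Q(0))
im,d=optics.get_image("wrist");cv2.imwrite("pics/w5.png",im[:,:,::-1])
cv2.imwrite("pics/w5c.png",cv2.resize(im[0:190,110:376,::-1],None,fx=3,fy=3,interpolation=cv2.INTER_CUBIC))
s=r.read_state();print(s["time_s"],optics.camera_model("wrist"),s["eef_pos"],s["eef_rot"])
np.savez("w5.npz",d=d,im=im)
E
```

```text
18.95 {'K': array([[297.31863964,   0.        , 258.98434001],
       [  0.        , 297.31863964, 191.29384553],
       [  0.        ,   0.        ,   1.        ]]), 'tool_from_camera': array([[ 1.67565476e-03, -9.59116587e-01, -2.83006299e-01,
         7.15760269e-02],
       [ 9.99998387e-01,  1.42400626e-03,  1.09490155e-03,
        -4.52217092e-04],
       [-6.47135493e-04, -2.83007677e-01,  9.59117425e-01,
        -1.16986272e-01],
       [ 0.00000000e+00,  0.00000000e+00,  0.00000000e+00,
         1.00000000e+00]])} [0.55279584 0.07131187 0.12507436] [ 9.97565157e-01 -6.97405308e-02  1.16683243e-04  4.30416760e-05]
```

View pics/w5c.png

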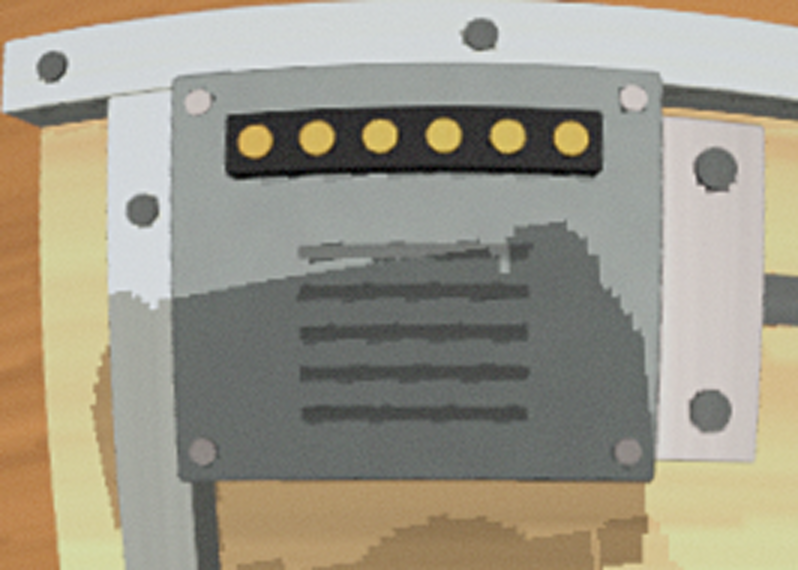

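```bash
python3 - <<'E'
from h import *
from scipy.spatial.transform import Rotation as Ro
K=np.array([[297.31863964,258.98434001],[297.31863964,191.29384553]])
T=np.array([[1.67565476e-03,-9.59116587e-01,-2.83006299e-01,7.15760269e-02],[9.99998387e-01,1.42400626e-03,1.09490155e-03,-4.52217092e-04],[-6.47135493e-04,-2.83007677e-01,9.59117425e-01,-1.16986272e-01],[0,0,0,1]])
P=np.array([0.55279584,0.07131187,0.12507436]);R=Ro.from_quat([9.97565157e-01,-6.97405308e-02,1.16683243e-04,4.30416760e-05]).as_matrix()
def f(p,z):
    u=(p[0]+.5)/3-.5+110-K[0,1];v=(p[1]+.5)/3-.5-K[1,1];rr=np.hypot(u,v);a=rr/K[0,0]
    d=R@T[:3,:3]@[np.sin(a)*u/rr,np.sin(a)*v/rr,np.cos(a)];c=P+R@T[:3,3]
    w=c+d*(z-c[2])/d[2];return (Rj.T@(w[:2]-o))*1000
for n,p,z in [("TL",(173,76),.046),("TR",(662,73),.046),("BR",(653,482),.046),("BL",(179,480),.046),
 ("railR",(664,91),.034),("railR2",(797,105),.034),("railL",(8,112),.034),("railL2",(107,96),.034),("stop",(192,484),.034),("stop",(197,565),.034),
 ("jawTL",(664,118),.0435),("jawBL",(657,458),.0435),("jawTR",(764,127),.0435),("jawBR",(755,460),.0435)]:
    print(n,f(p,z).round(1))
E
```

```text
TL [100.1 121.6]
TR [99.6 12.9]
BR [ 6.  13.4]
BL [  6.6 121.8]
railR [98.5  9.6]
railR2 [ 98.8 -24.1]
railL [100.4 169.8]
railL2 [100.6 142.3]
stop [  3.4 122.3]
stop [-17.1 122.4]
jawTL [89.4 12. ]
jawBL [11.2 12.2]
jawTR [ 89.7 -11.9]
jawBR [ 11.3 -11.8]
```

```bash
python3 - <<'E'
from workcell import r
r.hold(.3);s=r.read_state();print(s["time_s"],s["contact_force"]);r.finish_job()
E
```

```text
19.25 [-0.43666551  0.28504571  0.5655468 ]
the job is handed in; nothing more can be done
```

I squared up the housing in the jig and handed the job in at 19.25 s, with the gripper clear of everything. I pushed the larger grey housing square onto the back rail with the two open fingers. I then pushed the sliding jaw left, which carried the housing along the rail to the end stop. Both pushes stopped on force within about 3 mm of where I expected.

Last checks, from the wrist camera:
- **Housing:** its far side is within about 1 mm of the rail and its left side about 0.5 mm from the end stop.
- **Jaw:** its face is 110.2 mm from the end stop, which matches the 110 mm housing, so it is closed up. The housing's right edge itself read about 1 mm off the jaw face, because the measured width came out as 108.5 mm instead of 110; I put that down to edge-reading error.
- **Calibration:** the end stop read about 2 mm off its nominal position, which is within the stated calibration error.
- **Bystanders:** in the last views, the coil, the capacitor and the smaller grey box had not visibly moved. I did not re-check the jar, reel, oiler, cup or yellow box with a full picture at the end, but the arm did not work near them.

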